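# Count along the tag rack and file a price tag in the third gap

## Robot

A 6-joint arm with a two-finger parallel gripper is mounted at the origin on the work surface; the furniture and walls round the work are solid. World frame = base frame: x ahead of the robot, y to its left, z up, the work surface at z = 0. Lengths are in m, angles in rad, forces in N, time in s.
With the tool pointing down it reaches from about 0.35 to 0.725 m from the base axis. Payload 6 kg.
Tool frame: the origin (TCP) lies midway between the tips of the shut fingers; the grasp point (between the pads) lies 19 mm behind it; z points along the fingers, x is the direction in which the jaws open and shut, and the axes are right-handed (so a half turn about z gives the same grasp; the last joint's range is limited). The gripper opens to 85 mm and grips with 20 to 120 N. Pads are 22 mm wide; open, the fingers measure 114 mm over their backs; the gripper's body (76 mm by 85 mm) begins 54 mm behind the grasp point. The pads swing forward as they close: fully open they stand 13 mm farther back than shut.
Start: joints at [1.578, 0.04, 0.085, 0, -1.615, -0.334], TCP at [0.193, 0.568, 0.231] pointing down, gripper open.
Joint ranges: [-2.56, 2.56], [-1.29, 2.01], [-1.08, 1.49], [-3.29, 1.98], [-2.81, -0.18], [-2.99, 2.99]. Speed limits (rad/s): [2.57, 2.57, 3.01, 3.14, 3.14, 3.14].

## Interface

Orientations are given as a unit quaternion [x, y, z, w].
In Python, from plant import observe, grab_frame, hand_in gives the robot as it stands. The module is installed in compiled form; this text tells all that it offers.
- The arm moves only by the shell command python3 -m creep 'ROWS' [OPENING]. ROWS is JSON, a list of rows, each an object of numbers: "x", "y", "z": the shift along the tool's x, y, z in mm; "rx", "ry", "rz": the turn, a rotation vector about the tool's x, y, z in rad. In form: [{"x": .., "y": .., "z": .., "rx": .., "ry": .., "rz": ..}, ...]. A call has 1 to 8 rows; each row is the pose to reach, as a shift and turn from the pose measured when the call began, along the tool's axes at that moment; what a row does not reach only later rows make up. A row lasts 1/12 s, in which the tool goes at most 41.7 mm and 7.16 degrees, less where a joint would pass 70% of its speed; a pose out of reach is approached as far as the arm can. A call with a gripper value outside its range is refused whole. OPENING is the opening, from 0 (shut) to 1 (fully open), set as the call begins (- or left out, the last holds). The fingers move at their own pace and stop on an object; the grip force is fixed at half the most. Time passes only in rows, so rows that repeat a pose let the fingers close. It gives the time, the measured TCP pose, the force and the opening at its end, in the units of the state.
- observe(): the state, without advancing time (a new reading comes with each control period).
- grab_frame(name): name is "side" or "top"; returns a dict with "frame" (480x640x3 uint8, blue, green, red), "depth" (480x640 float32, m along the optical axis (not along the pixel's ray), 0 where there is no reading), "K" (3x3 intrinsics, pixels), "world_from_camera" (4x4, takes a point from camera to world coordinates). Camera axes: x right, y down, z forward; pixel columns grow to the right and rows downward; lengths in m; the calibration is good to about 2 mm. A picture is of the moment at which its call begins.
- hand_in(): hands the job in, once; it reports no verdict.
The state is a dict: "t": time; "q": joint angles; "qvel": joint speeds; "effort": joint torques, N m; "tcp_pos": TCP position; "ee_rot": TCP orientation; "wrist_force": force on the tool from outside, world axes, zero at the start; "moment": the same for the moment, N m; "gripper_width": opening from 0.0 (shut) to 1.0 (fully open).
Only numpy, scipy, OpenCV 4.12 (cv2) and the standard library are available. Lean on these libraries where they do the work, as an engineer would, in place of code of your own. Each camera call takes 0.05 s, during which the arm holds its last target.

## Task

Run a fingertip along the sprung steel bar on top of the tag rack, starting over the first gap at the left as the robot sees it and keeping the bar pressed down, and stop over the third gap without going on to the fourth. Then push the slate price tag that stands loose in front of the rack along the counter, until it is in front of that third gap, and on into the gap, fully home against the back board. Only push the tag, never lift or tip it or let it enter another gap, and leave the things in the other gaps as they are.

Things in the scene. Friction and masses are not known exactly. Their poses are not given: they have to be found in the camera images.
- rack: dark wooden divider rack fixed on the counter: a back board (50 mm high) and seven dividers (7 mm thick, 40 mm high, round noses) form six gaps, open above and in front; their floor is the counter. 72 mm deep (x), 229 mm wide (y). Origin: centre of its underside. x points into the gaps, away from the robot; y to the left seen from the robot. Noses end at x = -36 mm, the board's inner face is at x = +24 mm.
- first_gap (a point): floor centre of the mouth of the first gap, at the left end of the rack seen from the robot (x = -36, y = +92.5 mm in the rack's frame). Gaps are 30 mm wide and follow every 37 mm to the right: centre lines of first to sixth at y = +92.5, +55.5, +18.5, -18.5, -55.5, -92.5 mm in the rack's frame. The third is empty.
- bar (a joint): steel bar on springs along the top of the rack's back board, 12 mm wide, 223 mm long, parallel to the rack's y; centre line at x = +30 mm in the rack's frame, upper face 67 mm above the counter. Value: how far it is pressed straight down, 0 to 0.006 m. It starts to give at about 1.5 N, is fully down at about 4.5 N, springs back. More than 1 mm down counts as pressed.
- price_tag: the loose slate price tag in front of the rack, to be pushed: oak foot 22 mm thick (its x), 66 mm long (its y), 14 mm high, with a thin slate 60 mm long on it, 56 mm high in all; 40 to 85 g. Origin: centre of its underside. It stands end-on: its y is nearly along the rack's x. Home, its far end touches the back board, its near end stands 6 mm out of the gap, its origin is at x = -9 mm in the rack's frame.
- filed_tag: another slate price tag of the same size, already standing in one of the other gaps (first, fourth or sixth); leave alone. Origin: centre of its underside
- chalk: white chalk stick, 13 x 60 x 11 mm, lying in one of the other gaps (first, fourth or sixth); leave alone. Origin: centre of its underside
- cork: wine cork, 24 mm diameter, 44 mm high, standing in one of the other gaps (first, fourth or sixth); leave alone. Origin: centre of its underside
Things that resemble listed ones, but are neither listed nor needed, are in the scene too. What is shaped like the price_tag but orange is not meant.

How it is judged:
On the way, in this order (a step that is already met when the one before it is completed fails the run):
1. a fingertip presses the bar down over the first gap (value of joint bar above 0.001 m and contact force between the fingers and bar above 0.3 N and y of the grasp point in the frame of rack between 0.0815 and 0.1035 m), for 0.05 s.
2. still pressing, it passes the divider between first and second gap (value of joint bar above 0.001 m and contact force between the fingers and bar above 0.3 N and y of the grasp point in the frame of rack between 0.068 and 0.08 m), for 0.02 s.
3. still pressing, it is over the second gap (value of joint bar above 0.001 m and contact force between the fingers and bar above 0.3 N and y of the grasp point in the frame of rack between 0.0445 and 0.0665 m), for 0.05 s.
4. still pressing, it passes the divider between second and third gap (value of joint bar above 0.001 m and contact force between the fingers and bar above 0.3 N and y of the grasp point in the frame of rack between 0.031 and 0.043 m), for 0.02 s.
5. still pressing, it is over the third gap (value of joint bar above 0.001 m and contact force between the fingers and bar above 0.3 N and y of the grasp point in the frame of rack between 0.0075 and 0.0295 m), for 0.1 s.
6. the price tag is home in the third gap (x of price_tag in the frame of rack between -0.018 and -0.004 m and y of price_tag in the frame of rack between 0.0115 and 0.0255 m and angle between the y axis of price_tag and the x axis of rack, either way round below 0.2 rad and angle between price_tag's own z axis and vertical below 0.1 rad and height (world z) of price_tag below 0.004 m), for 0.2 s.
At the end, for the whole second after the job is handed in: the price tag stands upright at rest on the counter in the third gap from the left, its origin within 9 mm of fully home along the gap and within 7 mm of the gap's centre line, in line with the gap to 0.2 rad; the bar is released (all of step 6 and linear speed of price_tag below 0.01 m/s and value of joint bar below 0.001 m); the robot touches nothing.
It fails at once if the price tag is lifted (8 mm) or tipped (height (world z) of price_tag above 0.008 m or angle between price_tag's own z axis and vertical above 0.35 rad).
It fails at once if the price tag is pushed into another gap than the third (x of price_tag in the frame of rack above -0.05 m and not (y of price_tag in the frame of rack between 0 and 0.037 m)).
It fails at once if the bar is pressed over the fourth gap or beyond (value of joint bar above 0.001 m and contact force between the fingers and bar above 0.3 N and y of the grasp point in the frame of rack below -0.01 m).
It fails at once if a thing in another gap is moved by more than 15 mm or tipped (distance of any of filed_tag, chalk, cork from where it was at the start of the episode above 0.015 m or angle between any of filed_tag, chalk, cork's own z axis and vertical above 0.35 rad).
It also fails if it takes over 64 s, if anything falls off the work surface, if the arm or the gripper's body presses on something with over 40 N, if the wrist force passes 120 N, or if a joint passes its speed limit or range.

## Working session

There is one attempt and no reset: what is moved stays moved. The work goes in short steps, Python scripts to look and compute and a shell command to move; the robot and the scene stay as the last step left them, time stands still between calls to the robot, and variables do not carry over. Pictures are saved under pics/ and viewed, and the job is handed in when it is done.

```bash
mkdir -p pics
python3 - <<'E'
from plant import observe, grab_frame
import cv2, numpy as np, pickle
s=observe(); print(s)
for n in("side","top"):
    f=grab_frame(n); cv2.imwrite(f"pics/{n}0.png",f["frame"]); pickle.dump(f,open(f"{n}0.pkl","wb"))
    print(n,f["K"].round(1).tolist(),f["world_from_camera"].round(3).tolist())
E
```

```text
{'t': 0.0, 'q': array([ 1.57769455e+00,  4.08098966e-02,  8.37956826e-02, -4.86237871e-04,
       -1.61547933e+00, -3.33692939e-01]), 'qvel': array([-7.40335291e-04, -7.28293090e-05, -2.24276333e-04, -4.57238202e-04,
        4.72590286e-04, -4.15548584e-05]), 'effort': array([ 2.20719801e-05, -3.68202996e+01,  3.47417986e+01,  6.93256080e+00,
       -5.41395682e-03, -3.25560293e-06]), 'tcp_pos': array([0.19241819, 0.56796235, 0.23026719]), 'ee_rot': array([-5.82670842e-01,  8.12707765e-01, -5.52913623e-04, -6.88049639e-04]), 'wrist_force': array([-0.56586368,  0.3336832 , -0.12358818]), 'moment': array([-0.01208256, -0.02358325,  0.01403874]), 'gripper_width': 0.9988463601073799}
side [[513.3, 0.0, 317.6], [0.0, 513.3, 233.7], [0.0, 0.0, 1.0]] [[0.929, -0.126, 0.348, 0.227], [-0.37, -0.354, 0.859, -0.864], [0.014, -0.927, -0.375, 0.411], [0.0, 0.0, 0.0, 1.0]]
top [[614.6, 0.0, 313.2], [0.0, 614.6, 235.6], [0.0, 0.0, 1.0]] [[0.026, -0.996, 0.089, 0.445], [-1.0, -0.026, 0.002, -0.144], [0.001, -0.089, -0.996, 0.9], [0.0, 0.0, 0.0, 1.0]]
```

View pics/side0.png

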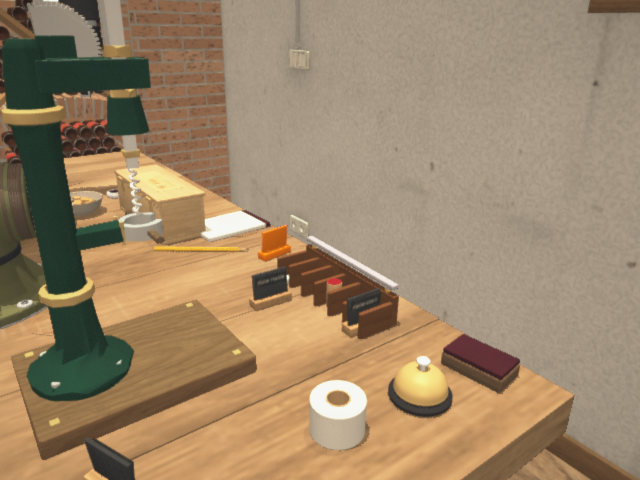

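View pics/top0.png

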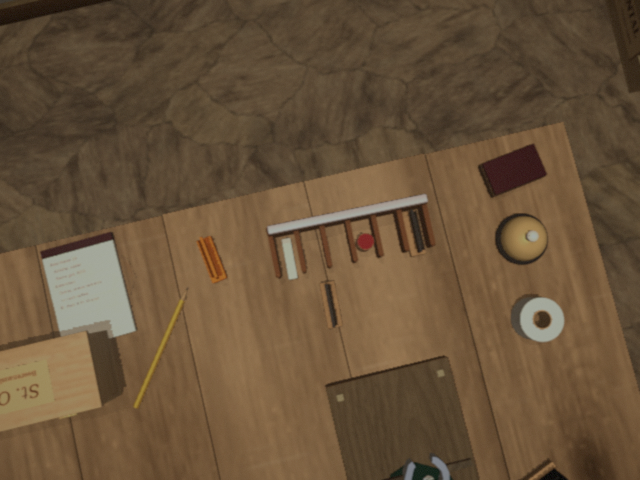

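The top view shows the bar from (268,230) to (428,199). Chalk lies in gap 1 at (290,258), the cork is in gap 4 at (365,241) and the filed tag in gap 6 at (415,232). The loose slate tag is at (330,304) and the orange decoy at (212,259). Next I'll measure these.

```bash
cat > h.py <<'E'
import numpy as np, cv2, pickle
def ray(f,u,v,z):
    K=f["K"];T=f["world_from_camera"]
    d=T[:3,:3]@np.array([(u-K[0,2])/K[0,0],(v-K[1,2])/K[1,1],1]); o=T[:3,3]
    return o+d*(z-o[2])/d[2]
def cloud(f):
    K=f["K"];T=f["world_from_camera"];D=f["depth"]
    v,u=np.mgrid[0:480,0:640]
    P=np.stack([(u-K[0,2])/K[0,0]*D,(v-K[1,2])/K[1,1]*D,D],-1)
    W=P@T[:3,:3].T+T[:3,3]; W[D<=0]=np.nan
    return W
E
python3 - <<'E'
from h import *
f=pickle.load(open("top0.pkl","rb")); W=cloud(f); im=f["frame"]
for u,v in [(270,230),(348,215),(425,200),(330,304),(330,330),(278,255),(365,241),(290,258),(250,300)]:
    print(u,v,W[v,u].round(4))
c=cv2.resize(im[180:340,190:450],None,fx=3,fy=3,interpolation=cv2.INTER_CUBIC); cv2.imwrite("pics/topc.png",c)
# bar mask
m=(W[...,2]>0.058)&(W[...,2]<0.08); m[:190]=0;m[245:]=0;m[:,:255]=0;m[:,440:]=0
P=W[m]; print(len(P),P[:,2].mean())
r=cv2.minAreaRect((P[:,:2]*1000).astype(np.float32)); print(r)
hsv=cv2.cvtColor(im,cv2.COLOR_BGR2HSV)
m2=m&(im.min(-1)>110); print(m2.sum()); vs,us=np.nonzero(m2)
pts=np.array([ray(f,u,v,.067)[:2]*1000 for u,v in zip(us,vs)],np.float32); print(cv2.minAreaRect(pts),pts.mean(0))
# tag
m=(W[...,2]>0.006)&(W[...,2]<0.08); m[:275]=0;m[335:]=0;m[:,:310]=0;m[:,350:]=0
P=W[m];print(len(P),P[:,2].min(),P[:,2].max());print(cv2.minAreaRect((P[:,:2]*1000).astype(np.float32)))
t=P[P[:,2]>.045]; print(len(t),t.mean(0),cv2.minAreaRect((t[:,:2]*1000).astype(np.float32)))
E
```

```text
270 230 [ 0.5261 -0.0838  0.0649]
348 215 [ 0.5493 -0.1897  0.0661]
425 200 [ 0.5729 -0.2948  0.0655]
330 304 [ 0.4276 -0.1684  0.053 ]
330 330 [ 0.3889 -0.1708 -0.0017]
278 255 [ 0.4959 -0.0919 -0.0016]
365 241 [ 0.5161 -0.2154  0.044 ]
290 258 [ 0.4913 -0.1102  0.0121]
250 300 [ 0.4292 -0.0535  0.0018]
1467 0.0666573012427194
((550.7589111328125, -188.61566162109375), (216.87220764160156, 66.87088012695312), 88.23884582519531)
1297
((551.2015380859375, -188.65969848632812), (11.107226371765137, 221.84454345703125), 13.160051345825195) [ 551.0602  -188.26942]
708 0.009245203703577842 0.05916141504445227
((426.6522216796875, -170.86056518554688), (65.89297485351562, 22.031728744506836), 12.323221206665039)
180 [ 0.42599697 -0.16912668  0.05353576] ((426.2582092285156, -169.93255615234375), (59.421173095703125, 8.141789436340332), 12.40510368347168)
```

Run:
```python
from h import *
f=pickle.load(open("side0.pkl","rb"))
cv2.imwrite("pics/sidec.png",cv2.resize(f["frame"][210:350,230:420],None,fx=4,fy=4,interpolation=cv2.INTER_CUBIC))
```

```text
(no output)
```

View pics/topc.png

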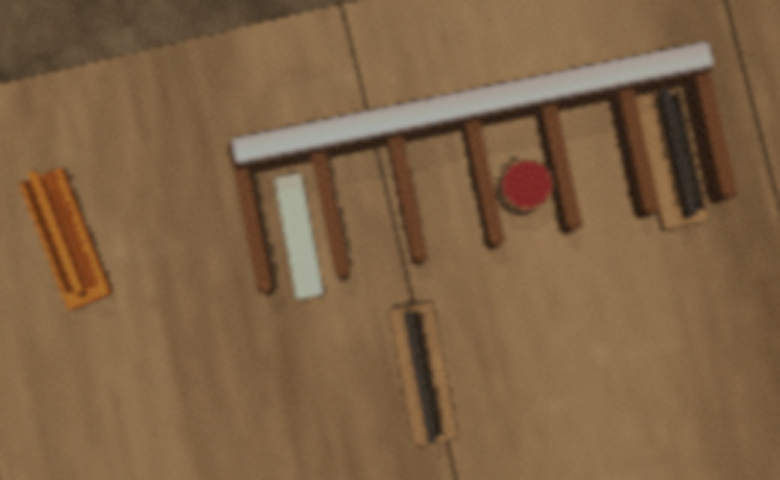

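View pics/sidec.png

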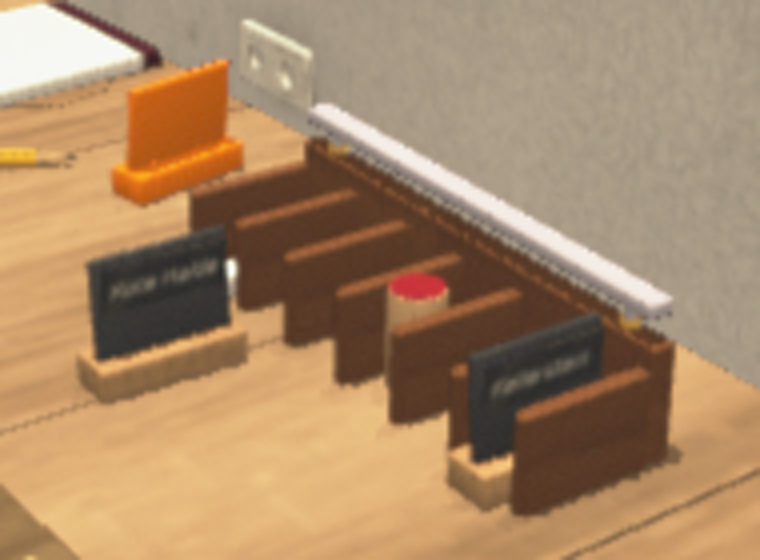

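Run:
```python
from h import *
f=pickle.load(open("side0.pkl","rb")); W=cloud(f)
for u,v in [(60,350),(50,150),(110,72),(128,110),(130,180),(140,225),(90,235),(35,30),(70,50),(10,230),(5,40),(75,95),(160,190),(300,60),(400,150),(500,250),(353,255),(80,190),(120,60)]:
    print(u,v,W[v,u].round(3))
g=pickle.load(open("top0.pkl","rb")); V=cloud(g)
for u,v in [(430,470),(450,360),(335,390),(545,470),(440,440),(100,340),(20,400)]: print('top',u,v,V[v,u].round(3))
# side: grid of max z by xy cell 50mm, x 0..0.8,y -.5...6
for name,C in(("side",W),("top",V)):
  P=C.reshape(-1,3);P=P[~np.isnan(P[:,0])]
  print(name)
  for x in np.arange(-.1,.85,.05):
    r=[]
    for y in np.arange(-.45,.65,.05):
        q=P[(abs(P[:,0]-x)<.025)&(abs(P[:,1]-y)<.025)]
        r.append("%4d"%(q[:,2].max()*1000) if len(q) else "   .")
    print("%5.2f"%x,"".join(r))
# rack yaw: line fit of bar
im=g["frame"];m=(V[...,2]>0.058)&(V[...,2]<0.08)&(im.min(-1)>110); m[:190]=0;m[245:]=0;m[:,:255]=0;m[:,440:]=0
vs,us=np.nonzero(m);pts=np.array([ray(g,u,v,.067)[:2]*1000 for u,v in zip(us,vs)],np.float32)
l=cv2.fitLine(pts,cv2.DIST_L2,0,.01,.01).ravel();print(l,np.degrees(np.arctan2(-l[0],l[1])) )
```

```text
60 350 [ 0.143 -0.314  0.073]
50 150 [ 0.169 -0.315  0.296]
110 72 [ 0.232 -0.299  0.366]
128 110 [ 0.245 -0.292  0.327]
130 180 [0.25  0.29  0.093]
140 225 [ 0.243 -0.298  0.203]
90 235 [ 0.191 -0.302  0.199]
35 30 [ 0.169 -0.261  0.403]
70 50 [ 0.198 -0.265  0.385]
10 230 [ 0.071 -0.054  0.128]
5 40 [-0.172  1.981  0.33 ]
75 95 [0.079 2.028 0.073]
160 190 [0.303 0.187 0.095]
300 60 [1.042 1.391 0.269]
400 150 [ 1.219  0.781 -0.015]
500 250 [ 1.342  0.323 -0.251]
353 255 [ 1.16   1.017 -0.537]
80 190 [ 0.129  0.574 -0.   ]
120 60 [ 0.243 -0.298  0.377]
top 430 470 [ 0.208 -0.309  0.045]
top 450 360 [ 0.351 -0.345  0.   ]
top 335 390 [nan nan nan]
top 545 470 [ 0.205 -0.475  0.017]
top 440 440 [ 0.244 -0.326  0.027]
top 100 340 [0.37  0.147 0.043]
top 20 400 [0.295 0.228 0.094]
side
-0.10    .   .   .   .   .   .   .   .   .   .   .   .   .   .   .   .   .   .   .   .   .   .
-0.05    .   .   .   .   .   .   .   .   .   .   .   .   .   .   .   .   .   .   .   .   .   .
 0.00    .   .   .   .   .   .   .   .   .   .   .   .   .   .   .   .   .   .   .   .   .   .
 0.05    .   .   2   
[... 2680 characters left out ...]
8   4  58  12   4  13  15  13   3   .   .   .   .   .   .
 0.55   56  35   3  70  72  71  71  70   3   4   4   3   3   .   .   .   .   .   .   .   .-840
 0.60   30  30   5  69  68   4   3   4   3   2   .   .   .   .   .   .   .-841-838-838-837-840
 0.65   32  29   3   3   4   1   .   .   .   .   .   .   .-845-841-839-838-840-838-836-839-837
 0.70    3   2   .   .   .   .   .-846   .   .-839-837-836-836-838-835-836-838-839-839-837-839
 0.75    .   .   .   .   .   .-841-841-838-837-837-838-839-837-839-837-836-836-839-835-839-839
 0.80    .   .-842-839-837-838-835-836-834-838-836-833-838-837-837-837-836-837-839-840-838-836
[ 2.2768523e-01 -9.7373480e-01  5.5106012e+02 -1.8826927e+02] -166.83916
```

```bash
cat >> h.py <<'E'
YAW=np.radians(13.16); RX=np.array([np.cos(YAW),np.sin(YAW)]); RY=np.array([-np.sin(YAW),np.cos(YAW)])
ORG=np.array([.5511,-.1885])-.030*RX
def torack(p): d=np.asarray(p)[...,:2]-ORG; return np.stack([d@RX,d@RY],-1)
def toworld(x,y): return ORG+x*RX+y*RY
def rel(s,target,yaw_tx):
    """shift in tool axes (mm) & rz to reach TCP target with tool x at world yaw yaw_tx, tool down"""
    from scipy.spatial.transform import Rotation as R
    R0=R.from_quat(s["ee_rot"]); 
    Rt=R.from_matrix(np.array([[np.cos(yaw_tx),np.sin(yaw_tx),0],[np.sin(yaw_tx),-np.cos(yaw_tx),0],[0,0,-1]]))
    return R0.inv().apply(np.asarray(target)-s["tcp_pos"])*1000,(R0.inv()*Rt).as_rotvec()
E
python3 - <<'E'
from h import *
from plant import observe
g=pickle.load(open("side0.pkl","rb")); W=cloud(g); im=g["frame"]
r=torack(W)
m=(W[...,2]>.062)&(W[...,2]<.072)&(abs(r[...,0]-.03)<.03)&(abs(r[...,1])<.14)&(im.min(-1)>110)
P=r[m]*1000; print(m.sum(), P.min(0),P.max(0),np.median(P,0), W[m][:,2].mean()); print(cv2.minAreaRect(P.astype(np.float32)))
m=(W[...,2]>.036)&(W[...,2]<.05)&(r[...,0]>-.04)&(r[...,0]<.015)&(abs(r[...,1])<.13)
print(np.histogram(r[m][:,1]*1000,np.arange(-120,124,4)))
t=(r[...,0]>-.15)&(r[...,0]<-.04)&(abs(r[...,1]-.04)<.05)&(W[...,2]>.048)&(W[...,2]<.06)
print(cv2.minAreaRect((r[t]*1000).astype(np.float32)))
f=pickle.load(open("top0.pkl","rb"));V=cloud(f); r=torack(V)
m=(V[...,2]>.036)&(V[...,2]<.05)&(r[...,0]>-.04)&(r[...,0]<.015)&(abs(r[...,1])<.13)
print(np.histogram(r[m][:,1]*1000,np.arange(-120,124,4))[0])
s=observe()
print("tag",torack([.4264,-.1705])*1000)
for n,(x,y,z) in dict(g1above=(.03,.0925,.115)).items():
    print(n,toworld(x,y),rel(s,[*toworld(x,y),z],YAW-np.pi))
E
```

```text
693 [  22.60387021 -113.87006038] [ 37.4665793  108.96264909] [ 26.61858639 -21.91042424] 0.0665042838951064
((30.252513885498047, -2.4652175903320312), (222.83399963378906, 14.749661445617676), 89.85688781738281)
(array([ 16, 111,  43,   1,   0,  58, 178,   8,   0,   0,  14,  10,   0,
         0,   0,   0,   0,   0,   1,  88,  43,  20,  40,  32,  28,  21,
        19,   8,  35,  50,  20,   0,   0,   0,   0,   0,   0,  21,  77,
        28,   2,   0,   0,   0,   0,   0,   6,  75,  35,   1,   0,   0,
         0,   0,   0,   2,  55,  34,  13,   0]), array([-120, -116, -112, -108, -104, -100,  -96,  -92,  -88,  -84,  -80,
        -76,  -72,  -68,  -64,  -60,  -56,  -52,  -48,  -44,  -40,  -36,
        -32,  -28,  -24,  -20,  -16,  -12,   -8,   -4,    0,    4,    8,
         12,   16,   20,   24,   28,   32,   36,   40,   44,   48,   52,
         56,   60,   64,   68,   72,   76,   80,   84,   88,   92,   96,
        100,  104,  108,  112,  116,  120]))
((-86.83179473876953, 45.51443099975586), (11.47752857208252, 60.388423919677734), 89.7823486328125)
[  0  76 105  11   0   5  72  32   0   0  49 102  38   0   0   0   0   0
   0  21 102  61  15  39  47  50  44  35   7  98  80   0   0   0   0   0
   0   0  74 103   2   0   0   0   0   0   0  52 103  22   0   0   0   0
   0   0  32 104  48   0]
tag [-87.32705884  45.91787521]
g1above [ 0.53004042 -0.09842923] (array([ 522.58703253, -533.61793074,  116.29669565]), array([-9.52194566e-04, -1.40810193e-03,  1.01433017e+00]))
```

```bash
python3 -m creep '[{"x":523,"y":-534,"z":10,"rz":1.014},{"x":523,"y":-534,"z":10,"rz":1.014},{"x":523,"y":-534,"z":10,"rz":1.014},{"x":523,"y":-534,"z":10,"rz":1.014},{"x":523,"y":-534,"z":10,"rz":1.014},{"x":523,"y":-534,"z":10,"rz":1.014},{"x":523,"y":-534,"z":10,"rz":1.014},{"x":523,"y":-534,"z":10,"rz":1.014}]' 0
python3 - <<'E'
from h import *
from plant import observe
s=observe(); print(rel(s,[*toworld(.03,.0925),.115],YAW-np.pi))
E
```

```text
(array([ 522.58703253, -533.61793074,  116.29669565]), array([-9.52194566e-04, -1.40810193e-03,  1.01433017e+00]))invalid input
```

```bash
python3 -m creep '[{"x":523,"y":-534,"z":10,"rx":0,"ry":0,"rz":1.014},{"x":523,"y":-534,"z":10,"rx":0,"ry":0,"rz":1.014},{"x":523,"y":-534,"z":10,"rx":0,"ry":0,"rz":1.014},{"x":523,"y":-534,"z":10,"rx":0,"ry":0,"rz":1.014},{"x":523,"y":-534,"z":10,"rx":0,"ry":0,"rz":1.014},{"x":523,"y":-534,"z":10,"rx":0,"ry":0,"rz":1.014},{"x":523,"y":-534,"z":10,"rx":0,"ry":0,"rz":1.014},{"x":523,"y":-534,"z":10,"rx":0,"ry":0,"rz":1.014}]' 0
python3 - <<'E'
from h import *
from plant import observe
s=observe(); print(s["t"],rel(s,[*toworld(.03,.0925),.115],YAW-np.pi))
E
```

```text
t: 0.77
tcp_pos: [0.3433, 0.269, 0.2266]
ee_rot: [-0.119, 0.993, -0.001, -0.0]
wrist_force: [0.7, 0.2, 0.3]
gripper_width: -0.002
0.7667 (array([ -94.65602134, -400.99331477,  111.97856969]), array([-0.00108631, -0.00075164,  0.00898288]))
```

```bash
python3 -m creep '[{"x":-95,"y":-401,"z":10,"rx":0,"ry":0,"rz":0.009},{"x":-95,"y":-401,"z":10,"rx":0,"ry":0,"rz":0.009},{"x":-95,"y":-401,"z":10,"rx":0,"ry":0,"rz":0.009},{"x":-95,"y":-401,"z":10,"rx":0,"ry":0,"rz":0.009},{"x":-95,"y":-401,"z":10,"rx":0,"ry":0,"rz":0.009},{"x":-95,"y":-401,"z":10,"rx":0,"ry":0,"rz":0.009},{"x":-95,"y":-401,"z":10,"rx":0,"ry":0,"rz":0.009},{"x":-95,"y":-401,"z":10,"rx":0,"ry":0,"rz":0.009}]' 0
python3 - <<'E'
from h import *
from plant import observe
s=observe(); print(s["t"],rel(s,[*toworld(.03,.0925),.115],YAW-np.pi))
E
```

```text
t: 1.43
tcp_pos: [0.4943, -0.0285, 0.2187]
ee_rot: [-0.115, 0.993, -0.0, -0.0]
wrist_force: [0.5, 1.4, 0.8]
gripper_width: -0.0
1.4333 (array([-18.98868486, -76.16936726, 103.74426365]), array([-0.00077568, -0.00051511, -0.00014   ]))
```

```bash
python3 -m creep '[{"x":-19,"y":-76,"z":60,"rx":0,"ry":0,"rz":0},{"x":-19,"y":-76,"z":90,"rx":0,"ry":0,"rz":0},{"x":-19,"y":-76,"z":120,"rx":0,"ry":0,"rz":0},{"x":-19,"y":-76,"z":135,"rx":0,"ry":0,"rz":0},{"x":-19,"y":-76,"z":137,"rx":0,"ry":0,"rz":0},{"x":-19,"y":-76,"z":137,"rx":0,"ry":0,"rz":0}]' 0
python3 - <<'E'
from h import *
from plant import observe, grab_frame
s=observe(); print(s["t"],s["wrist_force"].round(2),torack(s["tcp_pos"]),rel(s,[*toworld(.03,.0925),.067],YAW-np.pi))
f=grab_frame("side");cv2.imwrite("pics/s1.png",cv2.resize(f["frame"][120:350,180:480],None,fx=2.5,fy=2.5,interpolation=cv2.INTER_CUBIC))
f=grab_frame("top");cv2.imwrite("pics/t1.png",cv2.resize(f["frame"][150:350,190:450],None,fx=3,fy=3,interpolation=cv2.INTER_CUBIC))
E
```

```text
t: 1.93
tcp_pos: [0.5283, -0.0989, 0.0795]
ee_rot: [-0.114, 0.993, -0.001, -0.003]
wrist_force: [0.0, 0.1, 1.8]
gripper_width: -0.001
1.9333 [0.04 0.09 1.84] [0.02822601 0.09242959] (array([-1.85086182,  0.07772957, 12.44579184]), array([-0.00040726, -0.00618108, -0.00124239]))
```

View pics/s1.png

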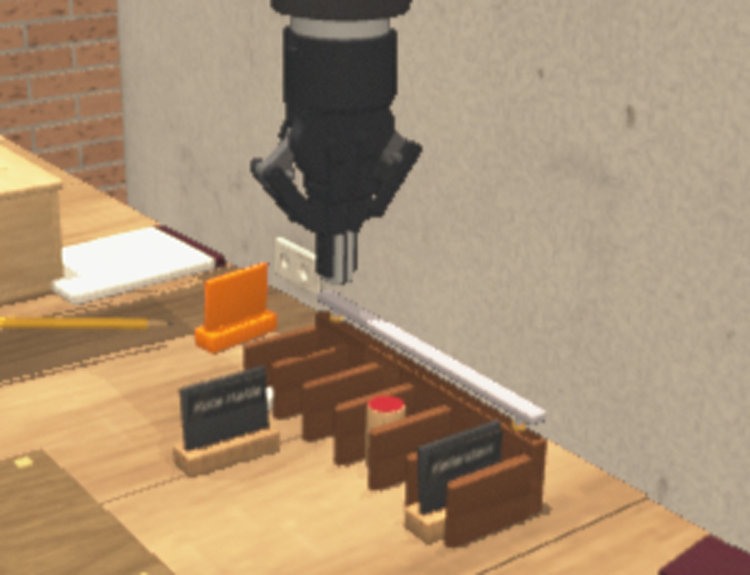

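View pics/t1.png

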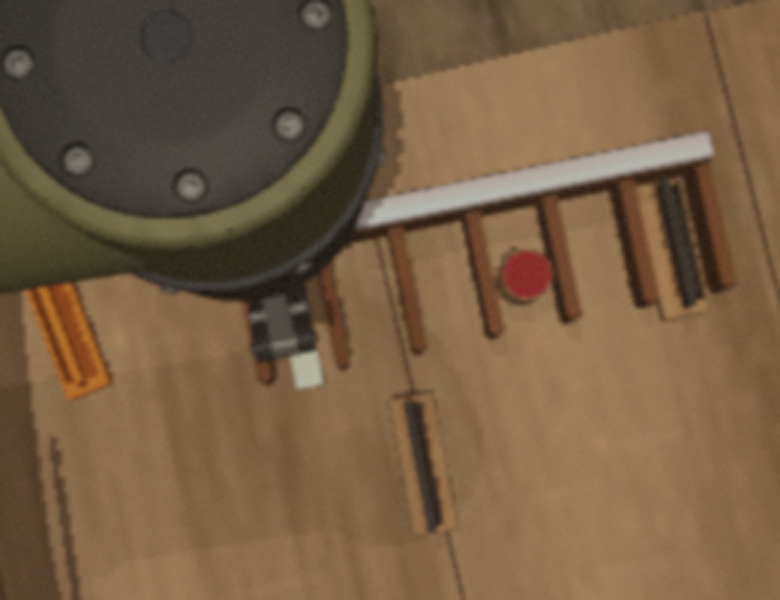

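The side view shows the shut fingertips just above the left end of the bar, at about (337,280) in the crop. The rack contents are untouched. Next I'll press down.

```bash
python3 -m creep '[{"x":-1.5,"y":-1,"z":8,"rx":0,"ry":-0.005,"rz":0},{"x":-1.5,"y":-1,"z":13,"rx":0,"ry":-0.005,"rz":0},{"x":-1.5,"y":-1,"z":15,"rx":0,"ry":-0.005,"rz":0},{"x":-1.5,"y":-1,"z":15,"rx":0,"ry":-0.005,"rz":0},{"x":-1.5,"y":-1,"z":15,"rx":0,"ry":-0.005,"rz":0}]' 0
python3 - <<'E'
from h import *
from plant import observe
s=observe(); print(s["wrist_force"].round(2),torack(s["tcp_pos"]),rel(s,[*toworld(.03,.0185),.064],YAW-np.pi))
E
```

```text
t: 2.45
tcp_pos: [0.5329, -0.0986, 0.0697]
ee_rot: [-0.115, 0.993, -0.001, 0.004]
wrist_force: [0.3, 0.0, -0.3]
gripper_width: -0.0
[ 0.35  0.05 -0.33] [0.03276489 0.09168427] (array([  2.88412141, -73.16792161,   5.80742609]), array([-0.00234464,  0.00766528,  0.00102886]))
```

```bash
python3 -m creep '[{"x":2,"y":0,"z":3,"rx":0,"ry":0.004,"rz":0},{"x":2,"y":0,"z":5,"rx":0,"ry":0.004,"rz":0},{"x":2,"y":0,"z":5,"rx":0,"ry":0.004,"rz":0},{"x":2,"y":0,"z":5,"rx":0,"ry":0.004,"rz":0},{"x":2,"y":0,"z":5,"rx":0,"ry":0.004,"rz":0},{"x":2,"y":0,"z":5,"rx":0,"ry":0.004,"rz":0}]' 0
python3 - <<'E'
from h import *
from plant import observe
s=observe(); print(s["wrist_force"].round(2),torack(s["tcp_pos"]),rel(s,[*toworld(.03,.0185),.064],YAW-np.pi))
E
```

```text
t: 2.95
tcp_pos: [0.5312, -0.099, 0.0649]
ee_rot: [-0.115, 0.993, -0.001, 0.002]
wrist_force: [0.7, -0.2, 2.2]
gripper_width: -0.002
[ 0.68 -0.15  2.21] [0.03101223 0.09166902] (array([  1.09429625, -73.16539548,   1.12197486]), array([-0.00241898,  0.00417824,  0.0010625 ]))
```

```bash
python3 -m creep '[{"x":1,"y":0,"z":1,"rx":0,"ry":0.002,"rz":0},{"x":1,"y":0,"z":2,"rx":0,"ry":0.002,"rz":0},{"x":1,"y":-6,"z":2,"rx":0,"ry":0.002,"rz":0},{"x":1,"y":-13,"z":2,"rx":0,"ry":0.002,"rz":0},{"x":1,"y":-20,"z":2,"rx":0,"ry":0.002,"rz":0},{"x":1,"y":-27,"z":2,"rx":0,"ry":0.002,"rz":0},{"x":1,"y":-33,"z":2,"rx":0,"ry":0.002,"rz":0},{"x":1,"y":-37,"z":2,"rx":0,"ry":0.002,"rz":0}]' 0
python3 - <<'E'
from h import *
from plant import observe
s=observe(); print(s["wrist_force"].round(2),torack(s["tcp_pos"]),rel(s,[*toworld(.03,.0185),.063],YAW-np.pi))
E
```

```text
t: 3.62
tcp_pos: [0.5387, -0.1362, 0.0629]
ee_rot: [-0.115, 0.993, -0.001, 0.001]
wrist_force: [-0.9, 1.9, 4.3]
gripper_width: -0.0
[-0.9   1.94  4.34] [0.02986978 0.05370455] (array([-1.21002305e-01, -3.52046464e+01,  1.34877321e-02]), array([-0.00234179,  0.00184633,  0.00026341]))
```

```bash
python3 -m creep '[{"x":0,"y":-6,"z":0,"rx":0,"ry":0.001,"rz":0},{"x":0,"y":-12,"z":0,"rx":0,"ry":0.001,"rz":0},{"x":0,"y":-19,"z":0,"rx":0,"ry":0.001,"rz":0},{"x":0,"y":-26,"z":0,"rx":0,"ry":0.001,"rz":0},{"x":0,"y":-31,"z":0,"rx":0,"ry":0.001,"rz":0},{"x":0,"y":-34,"z":0,"rx":0,"ry":0.001,"rz":0},{"x":0,"y":-35,"z":0,"rx":0,"ry":0.001,"rz":0},{"x":0,"y":-35,"z":0,"rx":0,"ry":0.001,"rz":0}]' 0;  python3 -m creep '[{"x":0,"y":0,"z":0,"rx":0,"ry":0,"rz":0},{"x":0,"y":0,"z":0,"rx":0,"ry":0,"rz":0}]' 0
python3 - <<'E'
from h import *
from plant import observe
s=observe(); print(s["wrist_force"].round(2),torack(s["tcp_pos"]),rel(s,[*toworld(.03,.0185),.063],YAW-np.pi))
E
```

```text
t: 4.28
tcp_pos: [0.5467, -0.1709, 0.0631]
ee_rot: [-0.115, 0.993, -0.001, 0.0]
wrist_force: [0.0, 0.8, 3.8]
gripper_width: -0.001
t: 4.45
tcp_pos: [0.5467, -0.1709, 0.0631]
ee_rot: [-0.115, 0.993, -0.002, 0.0]
wrist_force: [-0.0, -0.0, 4.0]
gripper_width: 0.0
[-0.03 -0.01  3.98] [0.02975143 0.01813484] (array([-0.24850376,  0.36554522,  0.11949789]), array([-3.24839249e-03,  6.17601026e-04,  2.37374889e-05]))
```

```bash
python3 -m creep '[{"x":0,"y":0,"z":-30,"rx":0,"ry":0,"rz":0},{"x":0,"y":0,"z":-60,"rx":0,"ry":0,"rz":0},{"x":30,"y":20,"z":-70,"rx":0,"ry":0,"rz":0},{"x":62,"y":40,"z":-70,"rx":0,"ry":0,"rz":0},{"x":95,"y":55,"z":-70,"rx":0,"ry":0,"rz":0},{"x":117,"y":62,"z":-70,"rx":0,"ry":0,"rz":0},{"x":117,"y":62,"z":-70,"rx":0,"ry":0,"rz":0},{"x":117,"y":62,"z":-70,"rx":0,"ry":0,"rz":0}]' 0
python3 - <<'E'
from h import *
from plant import observe,grab_frame
s=observe(); print(s["wrist_force"].round(2),torack(s["tcp_pos"]),rel(s,[*toworld(-.087,.080),.010],YAW-np.pi))
f=grab_frame("side");cv2.imwrite("pics/s2.png",cv2.resize(f["frame"][120:350,180:480],None,fx=2.5,fy=2.5,interpolation=cv2.INTER_CUBIC))
E
```

```text
t: 5.12
tcp_pos: [0.418, -0.1367, 0.133]
ee_rot: [-0.115, 0.993, -0.002, 0.001]
wrist_force: [0.9, -0.9, -0.5]
gripper_width: -0.001
[ 0.88 -0.85 -0.46] [-0.08777661  0.08069527] (array([ -0.50055143,  -0.28734021, 122.9885471 ]), array([-0.00332092,  0.00224151,  0.00078031]))
```

View pics/s2.png

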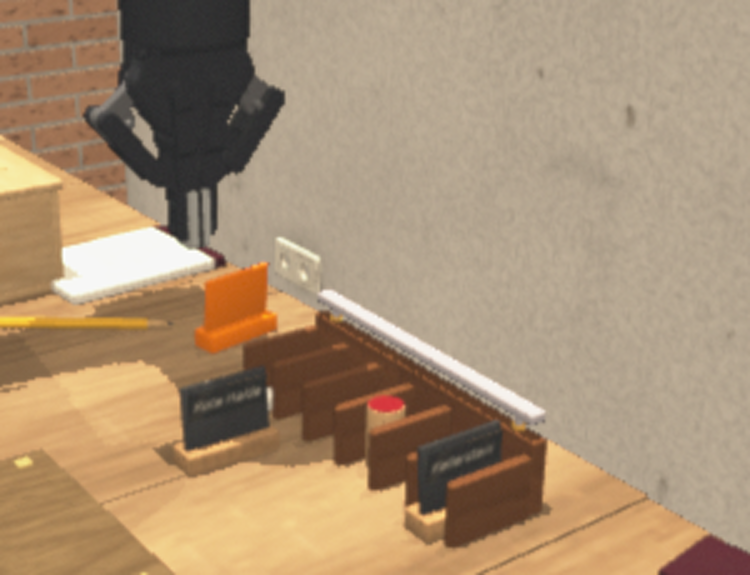

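```bash
python3 -m creep '[{"x":-1,"y":0,"z":35,"rx":0,"ry":0,"rz":0},{"x":-1,"y":0,"z":70,"rx":0,"ry":0,"rz":0},{"x":-1,"y":0,"z":100,"rx":0,"ry":0,"rz":0},{"x":-1,"y":0,"z":115,"rx":0,"ry":0,"rz":0},{"x":-1,"y":0,"z":123,"rx":0,"ry":0,"rz":0},{"x":-1,"y":0,"z":125,"rx":0,"ry":0,"rz":0},{"x":-1,"y":0,"z":125,"rx":0,"ry":0,"rz":0},{"x":-1,"y":0,"z":125,"rx":0,"ry":0,"rz":0}]' 0
python3 - <<'E'
from h import *
from plant import observe,grab_frame
s=observe(); print(s["wrist_force"].round(2),torack(s["tcp_pos"]),rel(s,[*toworld(-.087,.0405),.008],YAW-np.pi))
f=grab_frame("side");cv2.imwrite("pics/s3.png",cv2.resize(f["frame"][120:350,180:480],None,fx=2.5,fy=2.5,interpolation=cv2.INTER_CUBIC))
E
```

```text
t: 5.83
tcp_pos: [0.4208, -0.1371, 0.0091]
ee_rot: [-0.115, 0.993, -0.002, 0.002]
wrist_force: [0.2, 0.4, 0.0]
gripper_width: 0.004
[0.21 0.43 0.01] [-0.08513695  0.07970712] (array([  1.88836484, -39.20149104,   1.20527818]), array([-0.00405296,  0.00281426,  0.00056477]))
```

View pics/s3.png

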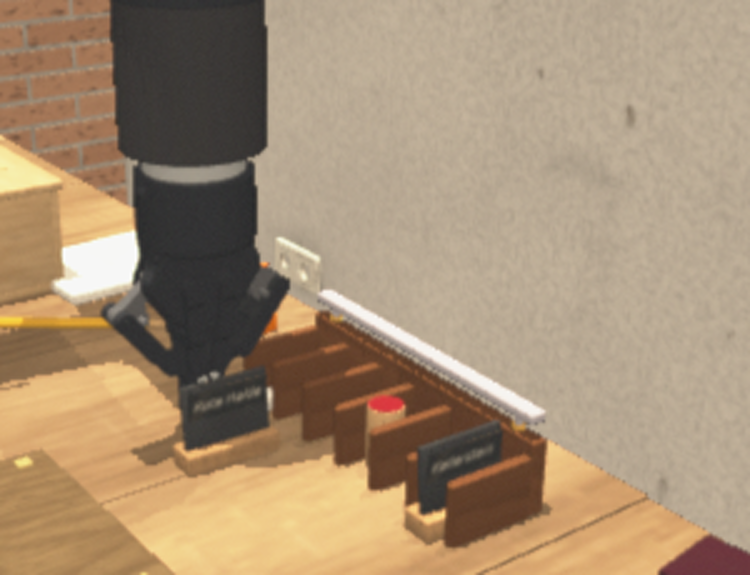

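```bash
python3 -m creep '[{"x":1,"y":-5,"z":1,"rx":0,"ry":0,"rz":0},{"x":2,"y":-10,"z":1,"rx":0,"ry":0,"rz":0},{"x":2,"y":-14,"z":1,"rx":0,"ry":0,"rz":0},{"x":2,"y":-18,"z":1,"rx":0,"ry":0,"rz":0},{"x":2,"y":-22,"z":1,"rx":0,"ry":0,"rz":0},{"x":2,"y":-26,"z":1,"rx":0,"ry":0,"rz":0},{"x":2,"y":-29,"z":1,"rx":0,"ry":0,"rz":0},{"x":2,"y":-29,"z":1,"rx":0,"ry":0,"rz":0}]' 0
python3 - <<'E'
from h import *
from plant import observe,grab_frame
s=observe(); print(s["wrist_force"].round(2),torack(s["tcp_pos"]),rel(s,[*toworld(-.087,.0405),.008],YAW-np.pi))
f=grab_frame("side");cv2.imwrite("pics/s4.png",cv2.resize(f["frame"][120:350,180:480],None,fx=2.5,fy=2.5,interpolation=cv2.INTER_CUBIC))
W=cloud(f);r=torack(W);m=(r[...,0]>-.15)&(r[...,0]<-.04)&(abs(r[...,1]-.03)<.03)&(W[...,2]>.004)&(W[...,2]<.06)
u=np.nonzero(m); print(u[1].min(),u[1].max())
f=grab_frame("top");cv2.imwrite("pics/t4.png",cv2.resize(f["frame"][150:350,190:450],None,fx=3,fy=3,interpolation=cv2.INTER_CUBIC))
E
```

```text
t: 6.55
tcp_pos: [0.4256, -0.1663, 0.0083]
ee_rot: [-0.115, 0.993, -0.002, 0.002]
wrist_force: [-0.6, -0.8, -0.1]
gripper_width: -0.001
[-0.58 -0.83 -0.06] [-0.0871605   0.05018875] (array([-0.16040848, -9.68755686,  0.30970934]), array([-4.08216945e-03,  3.07565557e-03, -8.28951620e-05]))
248 296
```

View pics/s4.png

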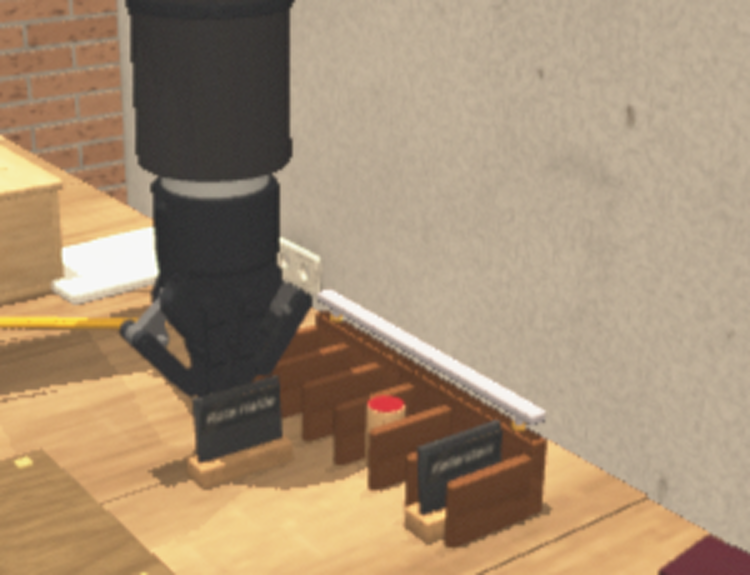

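View pics/t4.png

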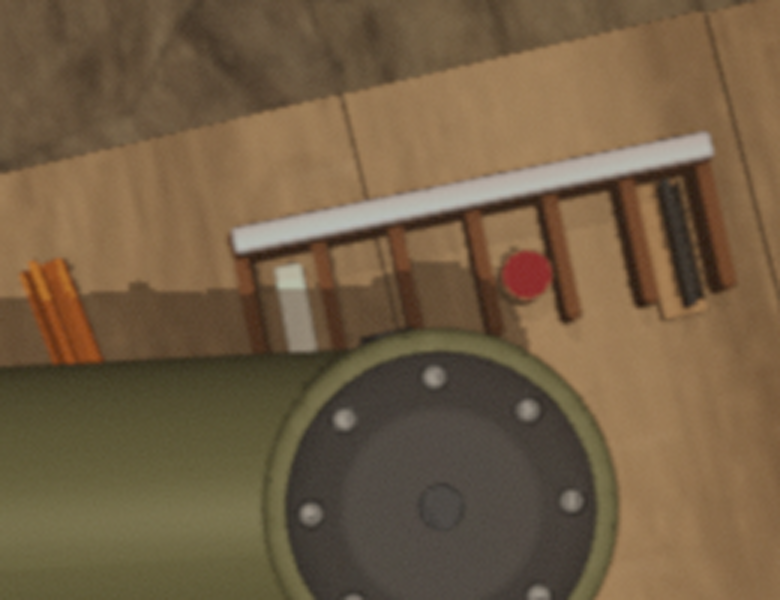

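The side view shows the tag pushed right and still in line, with its foot at about (190–293, 470) in the crop. I'll measure it against the first side picture.

```bash
cat >> h.py <<'E'
def slate(f):
    """front (robot-right) slate face in side view: fit line in rack xy"""
    W=cloud(f);r=torack(W);im=f["frame"].astype(int)
    m=(r[...,0]>-.16)&(r[...,0]<.03)&(r[...,1]>.0)&(r[...,1]<.065)&(W[...,2]>.018)&(W[...,2]<.052)&(im.max(-1)<90)
    v,u=np.nonzero(m)
    n,lab,st,_=cv2.connectedComponentsWithStats(m.astype(np.uint8)); k=1+np.argmax(st[1:,4]); P=r[lab==k]*1000
    l=cv2.fitLine(P.astype(np.float32),cv2.DIST_HUBER,0,.1,.01).ravel()
    return len(P),P.min(0).round(1),P.max(0).round(1),np.median(P,0).round(1),"yaw",np.degrees(np.arctan(l[1]/l[0])).round(1)
E
python3 - <<'E'
from h import *
from plant import grab_frame
print(slate(pickle.load(open("side0.pkl","rb"))))
f=grab_frame("side");pickle.dump(f,open("side4.pkl","wb"));print(slate(f))
E
```

```text
(619, array([-117. ,   39.8]), array([-56.4,  48.4]), array([-88.3,  43.4]), 'yaw', np.float32(-1.0))
(605, array([-117. ,   22.6]), array([-56.2,  31.6]), array([-88.2,  26.5]), 'yaw', np.float32(0.1))
```

```bash
python3 -m creep '[{"x":0,"y":-3,"z":0,"rx":0,"ry":0,"rz":0},{"x":0,"y":-6,"z":0,"rx":0,"ry":0,"rz":0},{"x":0,"y":-8,"z":0,"rx":0,"ry":0,"rz":0},{"x":0,"y":-10,"z":0,"rx":0,"ry":0,"rz":0},{"x":0,"y":-10,"z":0,"rx":0,"ry":0,"rz":0},{"x":0,"y":-10,"z":0,"rx":0,"ry":0,"rz":0}]' 0
python3 - <<'E'
from h import *
from plant import observe,grab_frame
s=observe(); print(s["wrist_force"].round(2),torack(s["tcp_pos"]))
f=grab_frame("side");print(slate(f))
E
```

```text
t: 7.2
tcp_pos: [0.4277, -0.1756, 0.0082]
ee_rot: [-0.115, 0.993, -0.002, 0.002]
wrist_force: [-0.4, 0.8, 0.2]
gripper_width: 0.004
[-0.42  0.78  0.23] [-0.08718685  0.04059754]
(610, array([-117.4,   13.2]), array([-56.7,  21.1]), array([-89.5,  16.9]), 'yaw', np.float32(-0.4))
```

```bash
python3 -m creep '[{"x":0,"y":10,"z":0,"rx":0,"ry":0,"rz":0},{"x":0,"y":20,"z":-20,"rx":0,"ry":0,"rz":0},{"x":0,"y":40,"z":-50,"rx":0,"ry":0,"rz":0},{"x":0,"y":70,"z":-80,"rx":0,"ry":0,"rz":0},{"x":0,"y":105,"z":-90,"rx":0,"ry":0,"rz":0},{"x":0,"y":140,"z":-100,"rx":0,"ry":0,"rz":0},{"x":0,"y":160,"z":-100,"rx":0,"ry":0,"rz":0},{"x":0,"y":160,"z":-100,"rx":0,"ry":0,"rz":0}]' 0
python3 - <<'E'
from h import *
from plant import observe,grab_frame
s=observe(); print(torack(s["tcp_pos"]),rel(s,[*toworld(-.150,.0185),.108],YAW-np.pi))
f=grab_frame("top");cv2.imwrite("pics/t5.png",cv2.resize(f["frame"][180:340,190:450],None,fx=3,fy=3,interpolation=cv2.INTER_CUBIC)); pickle.dump(f,open("top5.pkl","wb"))
W=cloud(f);r=torack(W)
b=(r[...,0]>-.15)&(r[...,0]<-.04)&(abs(r[...,1]-.02)<.03)
for lo in(.007,.045):
  m=b&(W[...,2]>lo)&(W[...,2]<.062); print(m.sum(),cv2.minAreaRect((r[m]*1000).astype(np.float32)))
E
```

```text
t: 7.92
tcp_pos: [0.3906, -0.0161, 0.1086]
ee_rot: [-0.117, 0.993, -0.001, 0.003]
wrist_force: [0.0, 0.8, -0.3]
gripper_width: -0.001
[-0.0870067   0.20438081] (array([  63.87328084, -185.58006507,    0.69789405]), array([-0.00245344,  0.00629567,  0.00471524]))
711 ((-97.64320373535156, 19.164302825927734), (22.05889892578125, 86.38704681396484), 89.94143676757812)
180 ((-87.29411315917969, 20.028682708740234), (8.208422660827637, 59.591670989990234), 89.97048950195312)
```

View pics/t5.png

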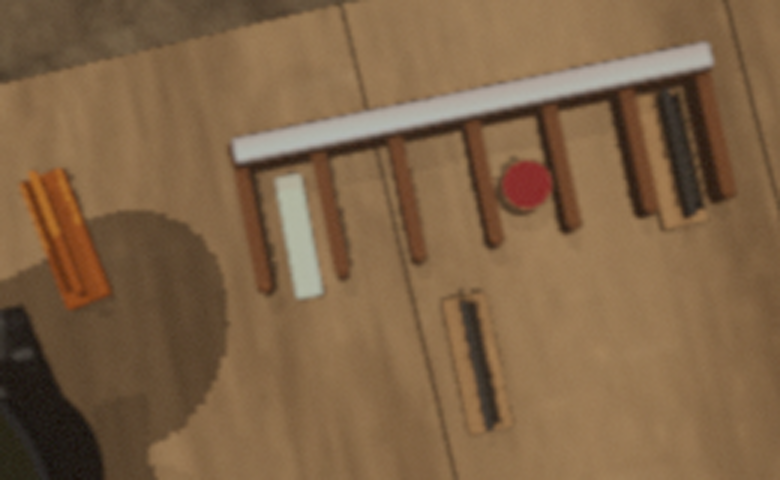

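The top view shows the tag in front of gap 3 at crop (475,360), in line with it and at rack y = 19 mm. The other things are unmoved. Now I'll go behind it.

```bash
python3 -m creep '[{"x":30,"y":-25,"z":0,"rx":0,"ry":0,"rz":0},{"x":54,"y":-55,"z":0,"rx":0,"ry":0,"rz":0},{"x":64,"y":-93,"z":0,"rx":0,"ry":0,"rz":0.005},{"x":64,"y":-130,"z":0,"rx":0,"ry":0,"rz":0.005},{"x":64,"y":-165,"z":0,"rx":0,"ry":0,"rz":0.005},{"x":64,"y":-185,"z":0,"rx":0,"ry":0,"rz":0.005},{"x":64,"y":-185,"z":0,"rx":0,"ry":0,"rz":0.005},{"x":64,"y":-185,"z":0,"rx":0,"ry":0,"rz":0.005}]' 0
python3 - <<'E'
from h import *
from plant import observe,grab_frame
s=observe(); print(torack(s["tcp_pos"]),rel(s,[*toworld(-.150,.0188),.010],YAW-np.pi))
E
```

```text
t: 8.63
tcp_pos: [0.3705, -0.2135, 0.1075]
ee_rot: [-0.112, 0.994, -0.001, 0.002]
wrist_force: [0.3, 1.0, 0.0]
gripper_width: -0.002
[-0.15157344  0.01673677] (array([-1.29571646,  2.30045558, 97.51650426]), array([-0.00236744,  0.0027487 , -0.00443614]))
```

```bash
python3 -m creep '[{"x":0,"y":2,"z":20,"rx":0,"ry":0,"rz":-0.004},{"x":0,"y":2,"z":50,"rx":0,"ry":0,"rz":-0.004},{"x":0,"y":2,"z":75,"rx":0,"ry":0,"rz":-0.004},{"x":0,"y":2,"z":90,"rx":0,"ry":0,"rz":-0.004},{"x":0,"y":2,"z":98,"rx":0,"ry":0,"rz":-0.004},{"x":0,"y":2,"z":99,"rx":0,"ry":0,"rz":-0.004},{"x":0,"y":2,"z":99,"rx":0,"ry":0,"rz":-0.004}]' 0
python3 - <<'E'
from h import *
from plant import observe,grab_frame
s=observe(); print(s["wrist_force"].round(2),torack(s["tcp_pos"]),rel(s,[*toworld(-.150,.0188),.008],YAW-np.pi))
f=grab_frame("side");cv2.imwrite("pics/s6.png",cv2.resize(f["frame"][120:350,180:480],None,fx=2.5,fy=2.5,interpolation=cv2.INTER_CUBIC));print(slate(f))
E
```

```text
t: 9.22
tcp_pos: [0.3706, -0.2116, 0.0091]
ee_rot: [-0.115, 0.993, -0.001, 0.002]
wrist_force: [0.1, -0.5, 0.8]
gripper_width: -0.004
[ 0.07 -0.5   0.78] [-0.1510182   0.01863793] (array([-1.01505818,  0.16477308,  1.07671173]), array([-0.00293939,  0.00299064,  0.00045148]))
(607, array([-117.6,   13.1]), array([-57.9,  22. ]), array([-89.2,  16.8]), 'yaw', np.float32(-0.5))
```

View pics/s6.png

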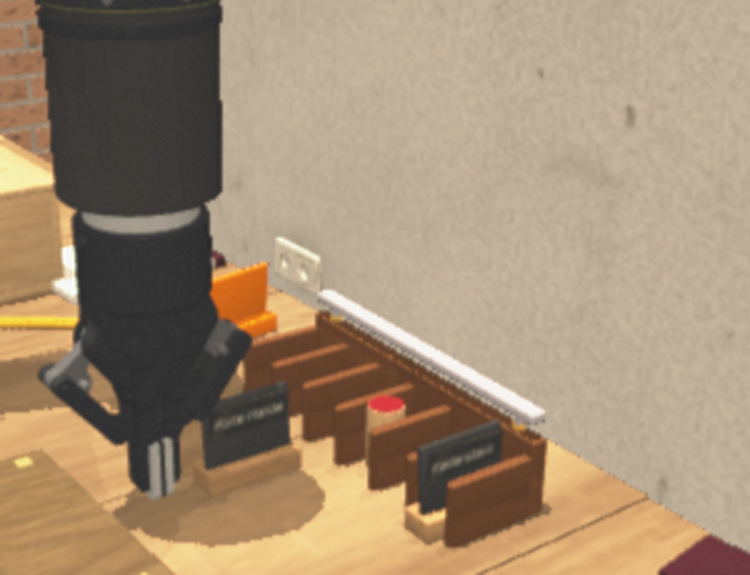

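The side view shows the fingertip on the counter behind the tag at (155,490), with the tag's near end at (205,475). Now I'll push it in.

```bash
python3 -m creep '[{"x":-7,"y":0,"z":1,"rx":0,"ry":0,"rz":0},{"x":-14,"y":0,"z":1,"rx":0,"ry":0,"rz":0},{"x":-20,"y":0,"z":1,"rx":0,"ry":0,"rz":0},{"x":-26,"y":0,"z":1,"rx":0,"ry":0,"rz":0},{"x":-32,"y":0,"z":1,"rx":0,"ry":0,"rz":0},{"x":-37,"y":0,"z":1,"rx":0,"ry":0,"rz":0},{"x":-40,"y":0,"z":1,"rx":0,"ry":0,"rz":0},{"x":-40,"y":0,"z":1,"rx":0,"ry":0,"rz":0}]' 0
python3 - <<'E'
from h import *
from plant import observe,grab_frame
s=observe(); print(s["wrist_force"].round(2),torack(s["tcp_pos"]),rel(s,[*toworld(-.150,.0185),.008],YAW-np.pi))
f=grab_frame("side");cv2.imwrite("pics/s7.png",cv2.resize(f["frame"][120:350,180:480],None,fx=2.5,fy=2.5,interpolation=cv2.INTER_CUBIC));print(slate(f))
E
```

```text
t: 9.93
tcp_pos: [0.4112, -0.2027, 0.0096]
ee_rot: [-0.115, 0.993, -0.002, 0.003]
wrist_force: [-2.0, -0.7, 4.4]
gripper_width: 0.003
[-2.01 -0.67  4.41] [-0.10946466  0.01802493] (array([40.54201987,  0.51379504,  1.44745639]), array([-0.00430806,  0.00458959,  0.00079132]))
(584, array([-82.8,   0.7]), array([-8.4, 33.6]), array([-54.5,  14.5]), 'yaw', np.float32(-4.7))
```

View pics/s7.png

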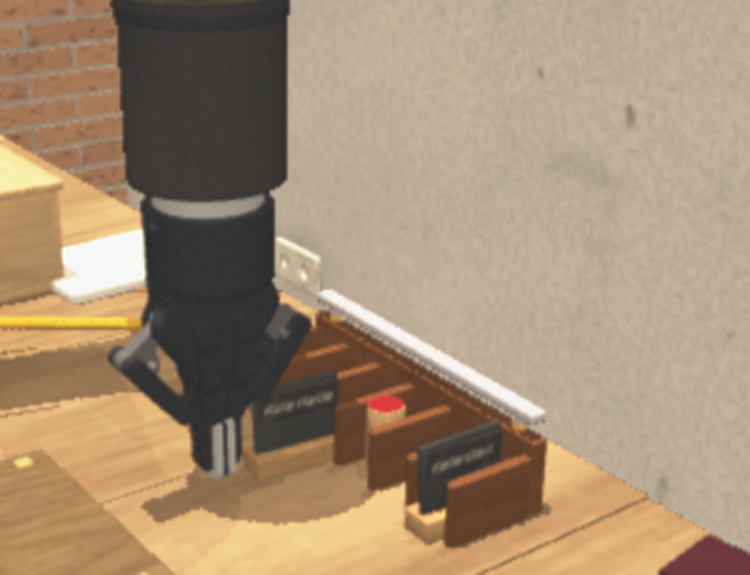

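The side view suggests that the finger linkage, not the tip, is touching the slate's top corner at about (262,395). The 4.4 N upward force and the 22 mm offset agree with that. Pushing that high could tip the tag, so I'll back off and turn the tool 90° so that the linkage spreads sideways, then push low on the foot.

```bash
python3 -m creep '[{"x":10,"y":0,"z":0,"rx":0,"ry":0,"rz":0},{"x":25,"y":0,"z":0,"rx":0,"ry":0,"rz":0},{"x":35,"y":0,"z":-25,"rx":0,"ry":0,"rz":0},{"x":35,"y":0,"z":-60,"rx":0,"ry":0,"rz":0.12},{"x":35,"y":0,"z":-70,"rx":0,"ry":0,"rz":0.24},{"x":35,"y":0,"z":-70,"rx":0,"ry":0,"rz":0.36},{"x":35,"y":0,"z":-70,"rx":0,"ry":0,"rz":0.48},{"x":35,"y":0,"z":-70,"rx":0,"ry":0,"rz":0.6}]' 0
python3 - <<'E'
from h import *
from plant import observe,grab_frame
s=observe(); print(s["q"].round(2),s["wrist_force"].round(2),torack(s["tcp_pos"]),rel(s,[*toworld(-.130,.0185),.080],YAW+np.pi/2))
f=grab_frame("side");cv2.imwrite("pics/s8.png",cv2.resize(f["frame"][120:350,180:480],None,fx=2.5,fy=2.5,interpolation=cv2.INTER_CUBIC));print(slate(f))
E
```

```text
t: 10.65
tcp_pos: [0.3764, -0.2103, 0.0793]
ee_rot: [0.187, 0.982, -0.001, 0.003]
wrist_force: [0.1, 0.5, -0.0]
gripper_width: -0.002
[-0.03 -0.42 -0.59  0.   -1.39 -0.34] [ 0.12  0.53 -0.02] [-0.14506074  0.01851917] (array([-12.3982134 ,   8.55661883,  -0.59611106]), array([0.00324961, 0.00604904, 0.96527918]))
(596, array([-82.6,   9.7]), array([-7.4, 35. ]), array([-55.3,  14.4]), 'yaw', np.float32(-4.7))
```

View pics/s8.png

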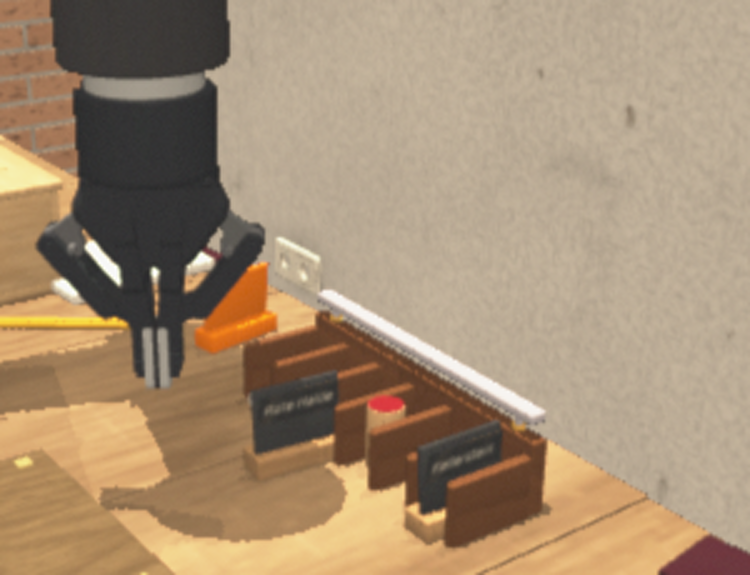

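The tag stands upright with its far end in the mouth of gap 3, at (295,410) in the crop. I'll finish the turn.

```bash
python3 -m creep '[{"x":0,"y":0,"z":0,"rx":0,"ry":0,"rz":0.12},{"x":0,"y":0,"z":0,"rx":0,"ry":0,"rz":0.24},{"x":0,"y":0,"z":0,"rx":0,"ry":0,"rz":0.36},{"x":0,"y":0,"z":0,"rx":0,"ry":0,"rz":0.48},{"x":0,"y":0,"z":0,"rx":0,"ry":0,"rz":0.6},{"x":0,"y":0,"z":0,"rx":0,"ry":0,"rz":0.72},{"x":0,"y":0,"z":0,"rx":0,"ry":0,"rz":0.84},{"x":0,"y":0,"z":0,"rx":0,"ry":0,"rz":0.965}]' 0; python3 -m creep '[{"x":0,"y":0,"z":0,"rx":0,"ry":0,"rz":0.04},{"x":0,"y":0,"z":0,"rx":0,"ry":0,"rz":0.04}]' 0;python3 - <<'E'
from h import *
from plant import observe,grab_frame
s=observe(); print(s["q"].round(2),torack(s["tcp_pos"]),rel(s,[*toworld(-.130,.0185),.008],YAW+np.pi/2))
f=grab_frame("side")
# slate yaw: keep region outside the gap only
W=cloud(f);r=torack(W);im=f["frame"].astype(int)
m=(r[...,0]>-.1)&(r[...,0]<-.04)&(r[...,1]>.005)&(r[...,1]<.03)&(W[...,2]>.02)&(W[...,2]<.05)&(im.max(-1)<90)
P=r[m]*1000; print(len(P),P.min(0),P.max(0),np.polyfit(P[:,0],P[:,1],1),np.median(P[:,1]))
E
```

```text
t: 11.37
tcp_pos: [0.376, -0.2102, 0.0786]
ee_rot: [0.625, 0.78, 0.001, 0.003]
wrist_force: [0.6, -0.4, -0.4]
gripper_width: -0.0
t: 11.53
tcp_pos: [0.3756, -0.2101, 0.0781]
ee_rot: [0.64, 0.768, 0.001, 0.002]
wrist_force: [-1.2, -0.1, 0.7]
gripper_width: 0.0
[-0.03 -0.42 -0.59  0.   -1.39 -1.36] [-0.14584158  0.01898219] (array([ 0.44604016, 15.55451078, 70.13049048]), array([ 0.00410704,  0.00231693, -0.04877264]))
388 [-82.67046328  11.02239829] [-40.02471064  20.37645491] [-0.09519678  9.30418809] 15.138156742016555
```

```bash
python3 -m creep '[{"x":0,"y":0,"z":20,"rx":0,"ry":0,"rz":-0.049},{"x":0,"y":5,"z":45,"rx":0,"ry":0,"rz":-0.049},{"x":0,"y":10,"z":60,"rx":0,"ry":0,"rz":-0.049},{"x":0,"y":15,"z":68,"rx":0,"ry":0,"rz":-0.049},{"x":0,"y":20,"z":71,"rx":0,"ry":0,"rz":-0.049},{"x":0,"y":20,"z":71,"rx":0,"ry":0,"rz":-0.049},{"x":0,"y":20,"z":71,"rx":0,"ry":0,"rz":-0.049}]' 0
python3 - <<'E'
from h import *
from plant import observe,grab_frame
s=observe(); print(s["wrist_force"].round(2),torack(s["tcp_pos"]),rel(s,[*toworld(-.053,.0190),.008],YAW+np.pi/2))
f=grab_frame("side");cv2.imwrite("pics/s9.png",cv2.resize(f["frame"][120:350,180:480],None,fx=2.5,fy=2.5,interpolation=cv2.INTER_CUBIC))
E
```

```text
t: 12.17
tcp_pos: [0.3963, -0.2067, 0.0082]
ee_rot: [0.62, 0.785, 0.001, 0.003]
wrist_force: [-0.2, 0.7, -1.0]
gripper_width: -0.003
[-0.25  0.73 -1.03] [-0.12489476  0.01753993] (array([ 1.19262213, 71.89815741,  0.49724585]), array([0.00474061, 0.00326943, 0.00373484]))
```

View pics/s9.png

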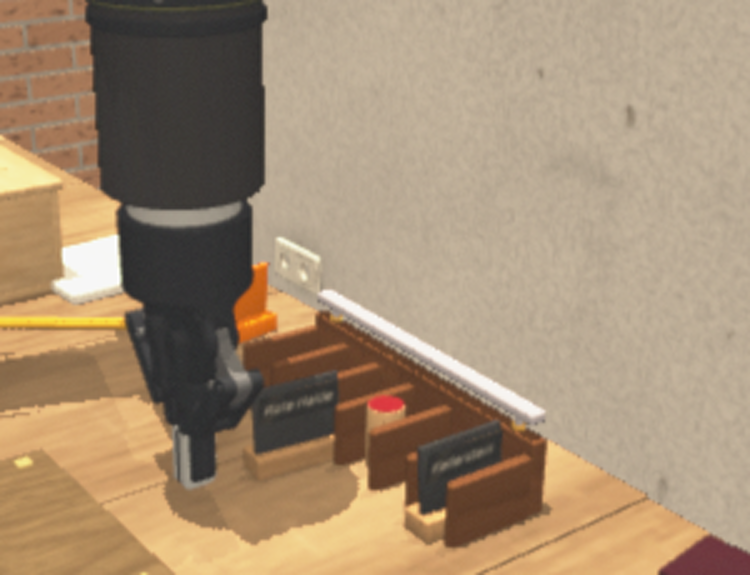

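The linkage now lies across the gap direction and the fingertip faces the tag's near end (tip at (205,480), foot end at (248,468)). Pushing on.

```bash
python3 -m creep '[{"x":1,"y":7,"z":0,"rx":0,"ry":0,"rz":0},{"x":1,"y":14,"z":0,"rx":0,"ry":0,"rz":0},{"x":1,"y":20,"z":0,"rx":0,"ry":0,"rz":0},{"x":1,"y":26,"z":0,"rx":0,"ry":0,"rz":0},{"x":1,"y":32,"z":0,"rx":0,"ry":0,"rz":0},{"x":1,"y":37,"z":0,"rx":0,"ry":0,"rz":0},{"x":1,"y":42,"z":0,"rx":0,"ry":0,"rz":0},{"x":1,"y":45,"z":0,"rx":0,"ry":0,"rz":0}]' 0
python3 - <<'E'
from h import *
from plant import observe,grab_frame
s=observe(); print(s["wrist_force"].round(2),torack(s["tcp_pos"]),rel(s,[*toworld(-.053,.0185),.008],YAW+np.pi/2))
f=grab_frame("side");cv2.imwrite("pics/s10.png",cv2.resize(f["frame"][120:350,180:480],None,fx=2.5,fy=2.5,interpolation=cv2.INTER_CUBIC))
E
```

```text
t: 12.88
tcp_pos: [0.4404, -0.1952, 0.0085]
ee_rot: [0.62, 0.785, 0.001, 0.003]
wrist_force: [-1.0, -0.3, 0.3]
gripper_width: -0.001
[-0.95 -0.32  0.27] [-0.0793412  0.0186947] (array([-0.28756663, 26.33764107,  0.60478024]), array([0.00499368, 0.00330073, 0.00359325]))
```

View pics/s10.png

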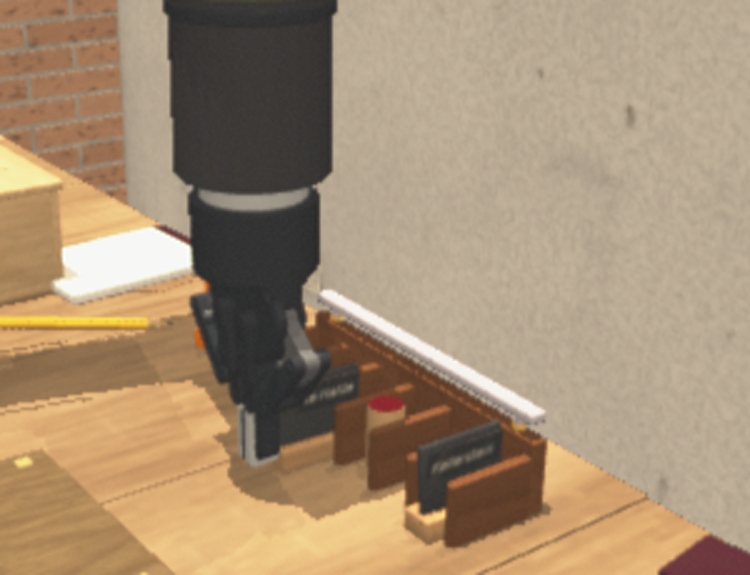

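```bash
python3 -m creep '[{"x":0,"y":5,"z":0,"rx":0,"ry":0,"rz":0},{"x":0,"y":10,"z":0,"rx":0,"ry":0,"rz":0},{"x":0,"y":14,"z":0,"rx":0,"ry":0,"rz":0},{"x":0,"y":18,"z":0,"rx":0,"ry":0,"rz":0},{"x":0,"y":21,"z":0,"rx":0,"ry":0,"rz":0},{"x":0,"y":22,"z":0,"rx":0,"ry":0,"rz":0},{"x":0,"y":22,"z":0,"rx":0,"ry":0,"rz":0}]' 0
python3 - <<'E'
from h import *
from plant import observe,grab_frame
s=observe(); print(s["wrist_force"].round(2),torack(s["tcp_pos"]),rel(s,[*toworld(-.053,.0185),.008],YAW+np.pi/2))
f=grab_frame("side");cv2.imwrite("pics/s11.png",cv2.resize(f["frame"][120:350,180:480],None,fx=2.5,fy=2.5,interpolation=cv2.INTER_CUBIC))
E
```

```text
t: 13.52
tcp_pos: [0.4622, -0.19, 0.0086]
ee_rot: [0.62, 0.785, 0.001, 0.003]
wrist_force: [-1.2, -0.3, -0.4]
gripper_width: 0.002
[-1.21 -0.31 -0.37] [-0.05691084  0.01879456] (array([-0.30756631,  3.90666871,  0.59818552]), array([0.00513404, 0.00334333, 0.0038303 ]))
```

View pics/s11.png

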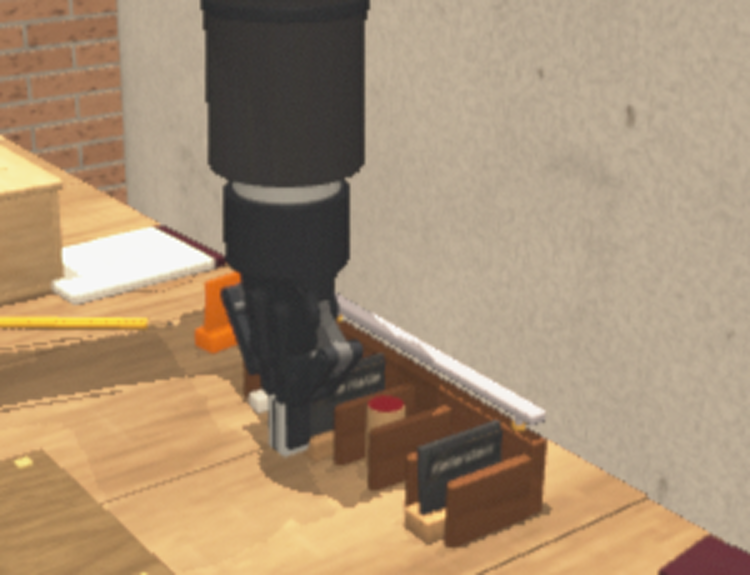

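The fingertip is at (290,445), against the foot just outside the noses, and the slate is mostly inside the gap. I'll push the last few millimetres slowly until the force rises.

```bash
python3 -m creep '[{"x":0,"y":1,"z":0,"rx":0,"ry":0,"rz":0},{"x":0,"y":2,"z":0,"rx":0,"ry":0,"rz":0},{"x":0,"y":3,"z":0,"rx":0,"ry":0,"rz":0},{"x":0,"y":3,"z":0,"rx":0,"ry":0,"rz":0}]' 0; python3 -m creep '[{"x":0,"y":1,"z":0,"rx":0,"ry":0,"rz":0},{"x":0,"y":1.5,"z":0,"rx":0,"ry":0,"rz":0},{"x":0,"y":1.5,"z":0,"rx":0,"ry":0,"rz":0}]' 0
python3 - <<'E'
from h import *
from plant import observe,grab_frame
s=observe(); print(s["wrist_force"].round(2),torack(s["tcp_pos"]))
E
```

```text
t: 13.9
tcp_pos: [0.4651, -0.1893, 0.0086]
ee_rot: [0.62, 0.785, 0.001, 0.003]
wrist_force: [-0.2, -0.6, 0.1]
gripper_width: 0.001
t: 14.15
tcp_pos: [0.4661, -0.1891, 0.0086]
ee_rot: [0.62, 0.785, 0.001, 0.003]
wrist_force: [-3.6, -0.8, 2.2]
gripper_width: 0.002
[-3.6  -0.78  2.15] [-0.05290666  0.01879193]
```

```bash
python3 -m creep '[{"x":0,"y":0.7,"z":0,"rx":0,"ry":0,"rz":0},{"x":0,"y":1,"z":0,"rx":0,"ry":0,"rz":0},{"x":0,"y":1,"z":0,"rx":0,"ry":0,"rz":0}]' 0
python3 - <<'E'
from h import *
from plant import observe,grab_frame
s=observe(); print(s["wrist_force"].round(2),torack(s["tcp_pos"]))
E
```

```text
t: 14.4
tcp_pos: [0.4662, -0.1891, 0.0086]
ee_rot: [0.62, 0.785, -0.0, 0.002]
wrist_force: [-5.4, 0.4, 3.4]
gripper_width: 0.001
[-5.35  0.36  3.41] [-0.05284184  0.01875821]
```

It's home: the force rose to 5.4 N with no further travel. I'll back straight off, lift, and swing left to check from above.

```bash
python3 -m creep '[{"x":0,"y":-8,"z":0,"rx":0,"ry":0,"rz":0},{"x":0,"y":-30,"z":0,"rx":0,"ry":0,"rz":0},{"x":0,"y":-50,"z":-20,"rx":0,"ry":0,"rz":0},{"x":0,"y":-60,"z":-55,"rx":0,"ry":0,"rz":0},{"x":15,"y":-60,"z":-90,"rx":0,"ry":0,"rz":0},{"x":50,"y":-60,"z":-100,"rx":0,"ry":0,"rz":0},{"x":90,"y":-60,"z":-100,"rx":0,"ry":0,"rz":0},{"x":130,"y":-60,"z":-100,"rx":0,"ry":0,"rz":0}]' 0; python3 -m creep '[{"x":40,"y":0,"z":0,"rx":0,"ry":0,"rz":0},{"x":60,"y":0,"z":0,"rx":0,"ry":0,"rz":0},{"x":70,"y":0,"z":0,"rx":0,"ry":0,"rz":0},{"x":70,"y":0,"z":0,"rx":0,"ry":0,"rz":0}]' 0
python3 - <<'E'
from h import *
from plant import observe,grab_frame
s=observe(); print(torack(s["tcp_pos"]))
f=grab_frame("top");cv2.imwrite("pics/t12.png",cv2.resize(f["frame"][180:340,190:450],None,fx=3,fy=3,interpolation=cv2.INTER_CUBIC))
W=cloud(f);r=torack(W)
m=(r[...,0]>-.1)&(r[...,0]<.022)&(abs(r[...,1]-.0185)<.013)&(W[...,2]>.046)&(W[...,2]<.062)
print(m.sum(),cv2.minAreaRect((r[m]*1000).astype(np.float32)))
m=(r[...,0]>-.1)&(r[...,0]<.022)&(abs(r[...,1]-.0185)<.0145)&(W[...,2]>.008)&(W[...,2]<.062);print((r[m][:,0].min()*1000))
f=grab_frame("side");cv2.imwrite("pics/s12.png",cv2.resize(f["frame"][120:350,180:480],None,fx=2.5,fy=2.5,interpolation=cv2.INTER_CUBIC))
E
```

```text
t: 15.07
tcp_pos: [0.3775, -0.0753, 0.1091]
ee_rot: [0.621, 0.784, 0.002, 0.003]
wrist_force: [0.4, 1.2, -0.3]
gripper_width: -0.0
t: 15.4
tcp_pos: [0.3614, -0.0051, 0.1093]
ee_rot: [0.62, 0.785, 0.003, 0.003]
wrist_force: [-0.3, -1.5, -0.2]
gripper_width: -0.002
[-0.11293247  0.22179223]
172 ((-8.459981918334961, 20.368526458740234), (59.49995803833008, 8.24576187133789), 0.0642096996307373)
-41.80759254325469
```

View pics/t12.png

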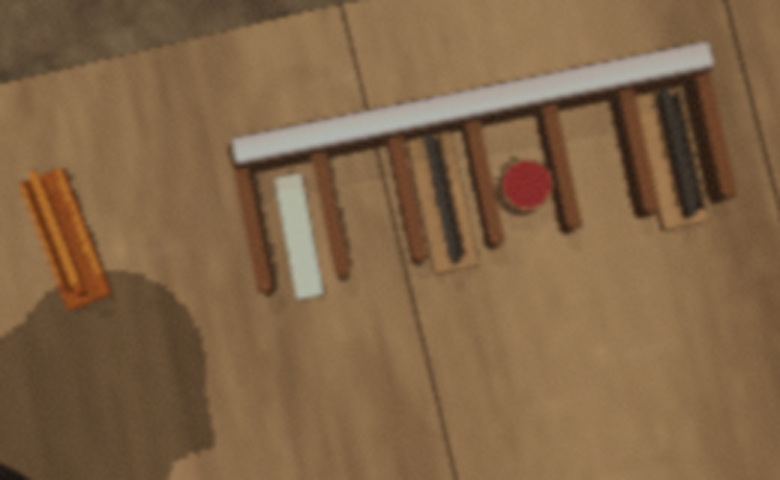

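View pics/s12.png

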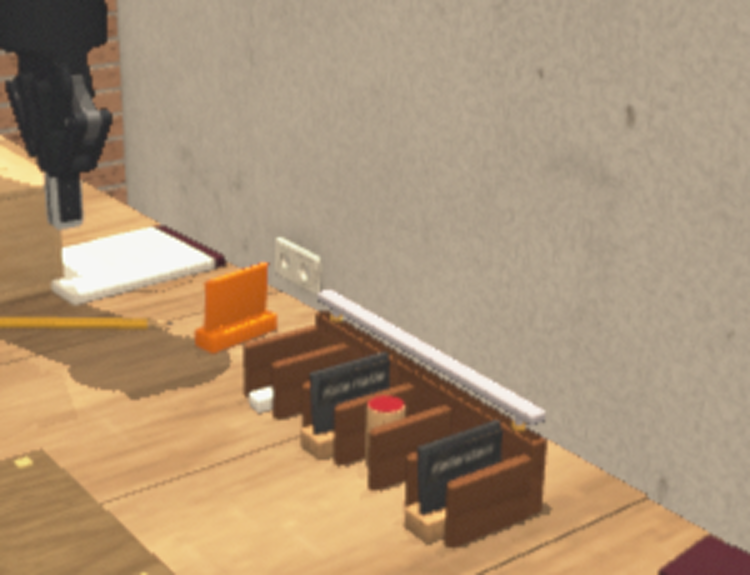

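Both views show the tag upright in gap 3 (top crop (452,200)), with chalk, cork and filed tag where they were and the bar up. By measurement its origin is at x ≈ -8.5 mm, y ≈ 19–20 mm, yaw ≈ 0, and the near end is at -42 mm as it should be. The arm is clear, so I'm handing in.

```bash
python3 -m creep '[{"x":0,"y":0,"z":0,"rx":0,"ry":0,"rz":0},{"x":0,"y":0,"z":0,"rx":0,"ry":0,"rz":0}]' 0; python3 -c "
from plant import hand_in
print(hand_in())"
```

```text
t: 15.67
tcp_pos: [0.3617, -0.0075, 0.109]
ee_rot: [0.621, 0.784, 0.002, 0.003]
wrist_force: [1.3, -0.4, 0.4]
gripper_width: 0.0
the job is handed in; nothing more can be done
None
```

I ran the fingertip along the bar from the first gap to the third, then pushed the slate price tag sideways and home into the third gap. The job was handed in at about 15.7 s of the 64 s allowed, and no verdict was reported.

- **Bar:** The wrist force was about 2.2 N when the slide began and about 4 N at the readings over the second and third gaps. The estimated press was 2–4 mm throughout. I lifted off at rack y ≈ 18 mm, well short of the fourth gap, and the last pictures show the bar back up.
- **Tag:** In the last views it stands upright with its origin at x ≈ -8.5 mm and y ≈ 19–20 mm, in line with the gap to within about a degree. Its near end is at -42 mm, exactly where home puts it. The last push rose to 5.4 N with no further travel, so it is against the back board.
- **Other things:** Chalk, cork and filed tag look unmoved in both views, and the robot is clear of everything.

**What went wrong or disagreed:**
- On the first push into the gap, the finger linkage appeared to press on the slate's top corner instead of the foot. The tag stayed upright but turned about 5°. I backed off, turned the tool 90° and finished with a low push on the foot, which straightened it.
- The side camera placed the rack about 2 mm farther right than the top camera did. I used the top camera's values.
- One move call was refused as invalid input before anything moved, because I had left two turn values out of its rows.

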